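# Empty the measuring cup of refill pans into the compact case

## Robot

A 6-joint arm with a two-finger parallel gripper is mounted at the origin on the work surface. World frame = base frame: x ahead of the robot, y to its left, z up, the work surface at z = 0. Lengths are in m, angles in rad, forces in N, time in s.
With the tool pointing down it reaches from about 0.3 to 0.875 m from the base axis. Payload 4.2 kg.
Tool frame: the origin (TCP) lies on the centre line of the jaws, within the pads' length; the fingertips stand 14 mm ahead of it and the grasp point (between the pads) lies 5 mm behind it; z points along the fingers, y is the line along which they close (so a half turn about z gives the same grasp; the last joint's range is limited). The gripper opens to 85 mm and grips with 20 to 120 N. Pads are 22 mm wide; open, the fingers measure 114 mm over their backs; the gripper's body (76 mm by 85 mm) begins 54 mm behind the grasp point. The pads swing forward as they close: fully open they stand 13 mm farther back than shut.
Start: joints at [-1.173, 0.32, 1.565, -0, 1.257, -0.02], TCP at [0.233, -0.526, 0.245] pointing down, gripper open.
Joint ranges: [-3.11, 3.11], [-0.84, 2.01], [0.21, 2.61], [-1.34, 4.49], [0.05, 2.63], [-2.56, 2.56]. Speed limits (rad/s): [2.57, 2.57, 3.14, 3.14, 3.14, 3.14].

## Interface

Orientations are given as a unit quaternion [w, x, y, z].
In Python, from rig import r gives the robot as it stands. The module is installed in compiled form; this text tells all that it offers.
- The arm moves only by the tool servo_tool, never from a script. Its argument "commands" is text: rows parted by semicolons, each of 7 numbers parted by spaces: the closure, from -1 (fully open) to 1 (shut), so that 0 is half open, then the shift along the tool's x, y, z in mm, then the turn, a rotation vector about the tool's x, y, z in rad. In form: claw x y z rx ry rz; .... A call has 1 to 8 rows; each row shifts and turns the commanded pose from where the row before left it, along the tool's axes as they then stand; what a row does not reach is not made up. A row lasts 1/8 s, in which the tool goes at most 62.5 mm and 10.7 degrees, less where a joint would pass 70% of its speed; a pose out of reach is approached as far as the arm can. A call with a gripper value outside its range is refused whole. The fingers move at their own pace and stop on an object; "squeeze" is the grip in N (left out, the last holds). Time passes only in rows, so rows that do not move let the fingers close. It gives the time, the measured TCP pose, the force, the opening and the grip force at its end, in the units of the state.
- r.read_state(): the state, without advancing time (a new reading comes with each control period).
- r.camera(name): name is "scene" or "top" or "wrist"; returns a dict with "image" (420x560x3 uint8, red, green, blue), "z_map" (420x560 float32, m along the optical axis (not along the pixel's ray), 0 where there is no reading), "fx", "fy", "cx", "cy" (pixels), "camera_from_world" (4x4, takes a point from world to camera coordinates); the wrist camera has in their place "tool_from_camera" (4x4, takes a point from camera to tool coordinates, whose origin is the TCP and whose axes are the flange's). Camera axes: x right, y down, z forward; pixel columns grow to the right and rows downward; lengths in m; the calibration is good to about 2 mm. A picture is of the moment at which its call begins: read the wrist's pose just before it.
- r.sign_off(): hands the job in; it is judged then, once.
The state is a dict: "time_s": time; "qpos": joint angles; "joint_vel": joint speeds; "joint_efforts": joint torques, N m; "position": TCP position; "eef_rot": TCP orientation; "contact_force": force on the tool from outside, world axes, zero at the start; "torque": the same for the moment, N m; "gripper_width": finger opening in m; "finger_force": force on a finger pad.
Only numpy, scipy, OpenCV 4.12 (cv2) and the standard library are available. Lean on these libraries where they do the work, as an engineer would, in place of code of your own. Each camera call takes 0.05 s, during which the arm holds its last target. There are 200 camera calls.

## Task

Pick up the steel measuring cup, tip it over the open silver compact case until all four aluminium refill pans have dropped out into the case's tray, then stand the empty cup upright on the round cork coaster with its whole foot on the coaster. Leave the perfume bottle, the lipstick and the eyelash curler undisturbed where they are.

Things in the scene. Friction and masses are not known exactly. Their poses are not given: they have to be found in the camera images.
- cup: loose steel measuring cup, about 180 g: tapered, 50 mm high, 52 mm across the foot, 84 mm across the rim, wall 2.5 mm, floor 3 mm; one straight level round-bar handle 13 mm thick, along -x at 44 mm height, from 42 to 132 mm off the cup's axis. Origin: centre of the foot's underside, z up out of the mouth. Starts upright on the counter, handle roughly towards the robot
- cup_grip (a point): point on the axis of the cup's handle, 88 mm from the cup's axis and 44 mm above the foot, where it is well pinched, from above or from a tilt about the handle's own length; axes as the cup's
- cup_rim (a point): centre of the cup's open mouth, 50 mm above the foot; axes as the cup's
- case: fixed open silver (aluminium) compact case: a rectangular tray, outside 130 mm along x by 150 mm along y by 24 mm high, walls and floor 4 mm thick; its mirrored lid, 126 by 150 by 7 mm, lies opened flat on the counter along the tray's +x side. Origin: centre of the tray's underside, z up
- case_in (a point): centre of the tray's inner floor (inside 122 mm along x, 142 mm along y, 20 mm deep), where the pans must end up; axes as the case's
- coaster: fixed round cork coaster, 110 mm in diameter, 6 mm thick; origin at the centre of its underside. It lies on one side of the cup and the case on the other; which is which varies. A fixed brass hand press (185 mm tall, not used) stands farther out on the robot's right, about half a metre to that side
- pan_a: one of four identical round aluminium refill pans, shallow dishes 22 mm in diameter and 8 mm high, 12 g, smooth; origin at the centre of the underside. At the start all four lie in the measuring cup
- pan_b: one of four identical round aluminium refill pans, shallow dishes 22 mm in diameter and 8 mm high, 12 g, smooth; origin at the centre of the underside. At the start all four lie in the measuring cup
- pan_c: one of four identical round aluminium refill pans, shallow dishes 22 mm in diameter and 8 mm high, 12 g, smooth; origin at the centre of the underside. At the start all four lie in the measuring cup
- pan_d: one of four identical round aluminium refill pans, shallow dishes 22 mm in diameter and 8 mm high, 12 g, smooth; origin at the centre of the underside. At the start all four lie in the measuring cup
- perfume: loose ribbed amber glass perfume bottle with a brass cap, 54 mm in diameter, 96 mm high, standing behind the cup; origin at the centre of the underside; to be left alone
- lipstick: loose gold metal lipstick tube standing on end, 21 mm in diameter, 78 mm high, behind the cup; origin at the centre of the underside; to be left alone
- curler: loose black plastic eyelash curler lying flat behind the cup, about 105 by 50 by 14 mm; origin at its middle on the counter, x along its length; to be left alone

How it is judged:
On the way, in this order (a step that is already met when the one before it is completed fails the run):
1. the cup is tipped by more than about 60 degrees over the case (angle between cup's own z axis and vertical above 1.05 rad and horizontal distance between cup_rim and case_in below 0.12 m and height (world z) of cup above 0.03 m).
2. all four pans are in the case's tray (x of pan_a in the frame of case_in between -0.062 and 0.062 m and y of pan_a in the frame of case_in between -0.072 and 0.072 m and z of pan_a in the frame of case_in between -0.004 and 0.026 m and x of pan_b in the frame of case_in between -0.062 and 0.062 m and y of pan_b in the frame of case_in between -0.072 and 0.072 m and z of pan_b in the frame of case_in between -0.004 and 0.026 m and x of pan_c in the frame of case_in between -0.062 and 0.062 m and y of pan_c in the frame of case_in between -0.072 and 0.072 m and z of pan_c in the frame of case_in between -0.004 and 0.026 m and x of pan_d in the frame of case_in between -0.062 and 0.062 m and y of pan_d in the frame of case_in between -0.072 and 0.072 m and z of pan_d in the frame of case_in between -0.004 and 0.026 m), for 0.2 s.
At the end, for the whole second after the job is handed in: all four pans lie inside the case's tray (their centres within its walls and less than 26 mm above its floor); the cup stands upright (within 0.08 rad) on the coaster, its foot wholly on it (centre within 29 mm of the coaster's centre); everything at rest and the cup released (all of step 2 and linear speed of each of pan_a, pan_b, pan_c, pan_d, cup below 0.03 m/s and horizontal distance between cup and coaster below 0.029 m and angle between cup's own z axis and vertical below 0.08 rad and height (world z) of cup between 0.003 and 0.01 m); the robot touches nothing.
It fails at once if the perfume bottle is moved more than 30 mm or tipped over (distance of perfume from where it was at the start of the episode above 0.03 m or angle between perfume's own z axis and vertical above 0.5 rad).
It fails at once if the lipstick is moved more than 30 mm or tipped over (distance of lipstick from where it was at the start of the episode above 0.03 m or angle between lipstick's own z axis and vertical above 0.5 rad).
It fails at once if the eyelash curler is moved more than 30 mm or tipped over (distance of curler from where it was at the start of the episode above 0.03 m or angle between curler's own z axis and vertical above 0.5 rad).
It also fails if it takes over 53 s, if anything falls off the work surface, if the arm or the gripper's body presses on something with over 40 N, if the wrist force passes 120 N, or if a joint passes its speed limit or range.

## Working session

There is one attempt and no reset: what is moved stays moved. The work goes in short steps, Python scripts to look and compute and a tool call to move; the robot and the scene stay as the last step left them, time stands still between calls to the robot, and variables do not carry over. Pictures are saved under pics/ and viewed, at most 10 in all, crops included, and the job is handed in when it is done.

Besides the shell and the picture viewer there is one more tool, called after "Emit:" as a command line: name --argument value ..., lists and objects as JSON in quotes. servo_tool: Moves the arm, as the interface text tells. Its arguments: {"type":"object","properties":{"commands":{"type":"string"},"squeeze":{"type":"number"}},"required":["commands"]}

```bash
mkdir -p pics; cat > h.py <<'E'
import numpy as np, cv2
from rig import r
def snap(n,f):
    c=r.camera(n); cv2.imwrite(f,cv2.cvtColor(c["image"],cv2.COLOR_RGB2BGR)); np.savez('last_'+n+'.npz',**c); return c
def world(c,u,v,T=None):
    z=c["z_map"][v,u]; p=np.array([(u-c["cx"])*z/c["fx"],(v-c["cy"])*z/c["fy"],z,1])
    W=np.linalg.inv(c["camera_from_world"]) if T is None else T
    return (W@p)[:3]
E
python3 - <<'E'
from h import *
snap("top","pics/top.png"); c=snap("scene","pics/scene.png")
print(r.read_state()); 
E
```

```text
{'time_s': 0.1, 'qpos': array([-1.17303523e+00,  3.20231155e-01,  1.56553274e+00, -8.21216286e-06,
        1.25740225e+00, -2.00269822e-02]), 'joint_vel': array([ 0.00019884, -0.00075671, -0.00164681, -0.0006214 ,  0.0003216 ,
       -0.00148021]), 'joint_efforts': array([ 4.70522500e-04, -4.16409409e+01, -2.34704661e+01, -1.27260864e-04,
        4.87679994e-03, -1.73292847e-08]), 'position': array([ 0.23313216, -0.52518733,  0.24457392]), 'eef_rot': array([-7.72025807e-04,  9.78260300e-01,  2.07379284e-01, -1.51544848e-04]), 'contact_force': array([-0.07156196,  1.23676066, -0.70440339]), 'torque': array([ 0.00507856,  0.00424971, -0.00933714]), 'finger_force': 0.0, 'gripper_width': 0.0853225891896454}
```

View pics/top.png

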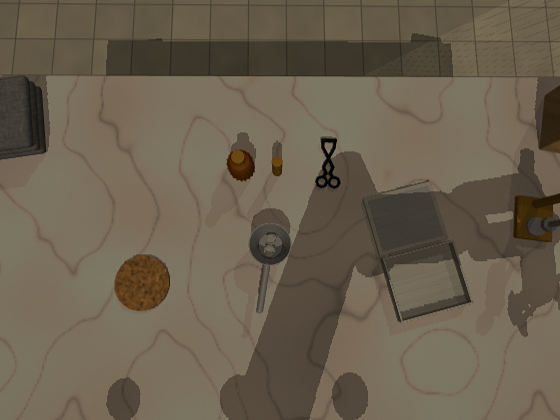

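View pics/scene.png

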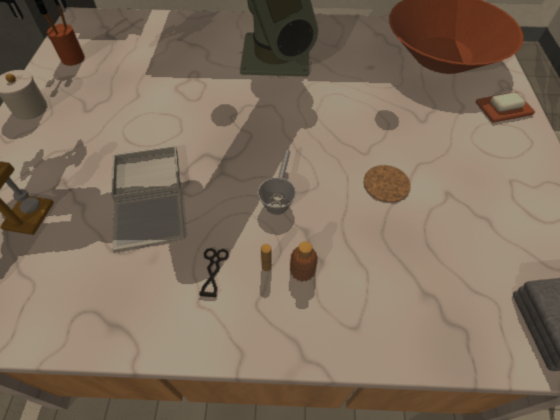

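The top view shows the cup rim at about (270,244), with the handle running from (266,264) to (261,312). The case tray corners are at about (382,259), (450,243), (469,301) and (400,320), and the coaster is at (142,282). In both views the case is on the robot's right.

```bash
python3 - <<'E'
from h import *
c=dict(np.load('last_top.npz')); W=np.linalg.inv(c["camera_from_world"]); print("cam",W[:3,3].round(3))
np.set_printoptions(suppress=True,precision=4)
for n,u,v in [("handle tip",261,311),("handle mid",263,290),("handle root",266,270),("coaster",142,282),("case floor",426,281),("perf",238,156),("lip",277,160)]:
    print(n,world(c,u,v))
def ray(u,v,z):
    d=W[:3,:3]@np.array([(u-c["cx"])/c["fx"],(v-c["cy"])/c["fy"],1]); return W[:3,3]+d*(z-W[2,3])/d[2]
print("rim",ray(270,244,.05)); print("handle",ray(261,311,.044),ray(266,266,.044))
P=[ray(*p,.024) for p in [(382,259),(450,243),(469,301),(400,320)]]; print(np.array(P),np.mean(P,0))
# depth-based: rim points
H,Wd=c["z_map"].shape; v,u=np.mgrid[:H,:Wd]; z=c["z_map"]
X=np.stack([(u-c["cx"])*z/c["fx"],(v-c["cy"])*z/c["fy"],z,np.ones_like(z)],-1)@W.T
m=(z>0)&(u>235)&(u<300)&(v>215)&(v<265)&(X[...,2]>.042)&(X[...,2]<.06); print("rim",cv2.minEnclosingCircle(X[m][:,:2].astype(np.float32)))
m=(z>0)&(u>370)&(u<480)&(v>235)&(v<330)&(X[...,2]>.015)&(X[...,2]<.04); print("case",cv2.minAreaRect(X[m][:,:2].astype(np.float32)),m.sum())
m=(z>0)&(u>240)&(u<285)&(v>272)&(v<320)&(X[...,2]>.03); print("handle",cv2.fitLine(X[m][:,:2].astype(np.float32),cv2.DIST_L2,0,.01,.01).ravel(),X[m][:,:3].min(0),X[m][:,:3].max(0))
m=(z>0)&(u>105)&(u<180)&(v>245)&(v<320)&(X[...,2]>.004); print("coaster",cv2.minEnclosingCircle(X[m][:,:2].astype(np.float32)))
E
```

```text
cam [0.53  0.012 0.785]
handle tip [0.4492 0.0417 0.0514]
handle mid [0.4879 0.038  0.0512]
handle root [0.5254 0.0323 0.0528]
coaster [0.5031 0.2823 0.0058]
case floor [ 0.5007 -0.2919  0.0069]
perf [0.7366 0.0833 0.0976]
lip [0.7335 0.0104 0.0814]
rim [0.5751 0.0246 0.05  ]
handle [0.4484 0.042  0.044 ] [0.533  0.0325 0.044 ]
[[ 0.5454 -0.1991  0.024 ]
 [ 0.5766 -0.3388  0.024 ]
 [ 0.4617 -0.3687  0.024 ]
 [ 0.4265 -0.2293  0.024 ]] [ 0.5025 -0.284   0.024 ]
rim ((0.5765137672424316, 0.025567464530467987), 0.04172639176249504)
case ((0.505153238773346, -0.2867847681045532), (0.13443809747695923, 0.15078221261501312), 13.987448692321777) 871
handle [ 0.9869 -0.1613  0.4836  0.0401] [0.447  0.0286 0.0425] [0.5198 0.0514 0.0551]
coaster ((0.5018292665481567, 0.2756751477718353), 0.09979864954948425)
```

```bash
cat >> h.py <<'E'
from scipy.spatial.transform import Rotation as Ro
np.set_printoptions(suppress=True,precision=4)
def Rt(yaw,tilt): # tool x along yaw, tool down, rolled about x by tilt
    return Ro.from_euler('z',yaw)*Ro.from_euler('x',np.pi+tilt)
def pose():
    s=r.read_state(); q=s["eef_rot"]; return s["position"],Ro.from_quat([q[1],q[2],q[3],q[0]]),s
def plan(p1,R1,N,P=None):
    p0,R0=P if P else pose()[:2]
    w=(R0.inv()*R1).as_rotvec()/N; S=sum(Ro.from_rotvec(w*k).as_matrix() for k in range(N))
    d=np.linalg.solve(S,R0.inv().apply(np.array(p1)-p0))
    w=w.round(3); d=(d*1000).round(1); print(N,"x",*d,*w, "|d|",np.linalg.norm(d).round(1),"deg",np.degrees(np.linalg.norm(w)).round(1))
    p,R=np.array(p0),R0; path=[]
    for k in range(N):
        p=p+R.apply(d)/1000; R=R*Ro.from_rotvec(w); path.append(p.round(3))
    print("path",path[N//3],path[2*N//3],"end",path[-1]); return p,R
E
cat > m.py <<'E'
from h import *
g=np.array([.489,.038,.044]); R=Rt(-.145,np.radians(-40)); z=R.as_matrix()[:,2]; t=g+.005*z
P=plan(t-.11*z,R,14); plan(t-.11*z,Rt(-.145,0),12); plan(t,R,4,P)
E
python3 m.py
```

```text
14 x 26.7 -43.2 -6.2 -0.049 -0.014 0.039 |d| 51.2 deg 3.7
path [ 0.287 -0.276  0.251] [ 0.388 -0.048  0.2  ] end [0.501 0.104 0.124]
12 x 30.6 -48.9 10.1 -0.0 0.0 0.047 |d| 58.6 deg 2.7
path [ 0.3   -0.245  0.194] [ 0.4   -0.037  0.154] end [0.499 0.104 0.124]
4 x -0.5 -0.0 27.3 0.001 0.0 -0.002 |d| 27.3 deg 0.1
path [0.495 0.069 0.082] [0.492 0.052 0.061] end [0.489 0.035 0.04 ]
```

Emit:
servo_tool --commands "0.2 26.7 -43.2 -6.2 -.049 -.014 .039;0.2 26.7 -43.2 -6.2 -.049 -.014 .039;0.2 26.7 -43.2 -6.2 -.049 -.014 .039;0.2 26.7 -43.2 -6.2 -.049 -.014 .039;0.2 26.7 -43.2 -6.2 -.049 -.014 .039;0.2 26.7 -43.2 -6.2 -.049 -.014 .039;0.2 26.7 -43.2 -6.2 -.049 -.014 .039" --squeeze 110

```text
time_s: 0.98
position: [0.3218, -0.1804, 0.2379]
eef_rot: [0.177, 0.982, 0.069, -0.011]
contact_force: [1.3, -0.3, -0.1]
gripper_width: 0.0342
finger_force: 0.0
```

Emit:
servo_tool --commands "0.2 26.7 -43.2 -6.2 -.049 -.014 .039;0.2 26.7 -43.2 -6.2 -.049 -.014 .039;0.2 26.7 -43.2 -6.2 -.049 -.014 .039;0.2 26.7 -43.2 -6.2 -.049 -.014 .039;0.2 26.7 -43.2 -6.2 -.049 -.014 .039;0.2 26.7 -43.2 -6.2 -.049 -.014 .039;0.2 26.7 -43.2 -6.2 -.049 -.014 .039;0.2 0 0 0 0 0 0"

```text
time_s: 1.98
position: [0.5021, 0.1057, 0.1199]
eef_rot: [0.345, 0.936, -0.069, -0.025]
contact_force: [-0.5, -1.0, -0.2]
gripper_width: 0.0346
finger_force: 0.0
```

```bash
cat > m.py <<'E'
from h import *
p,Rr,s=pose(); print(s["qpos"],s["gripper_width"],p)
g=np.array([.489,.038,.044]); R=Rt(-.145,np.radians(-40)); z=R.as_matrix()[:,2]; t=g+.005*z
print((R.inv()*Rr).as_rotvec()); plan(t-.11*z,R,1); plan(t-.0*z,R,4)
c=r.camera("wrist"); T=np.eye(4);T[:3,:3]=Rr.as_matrix();T[:3,3]=p; T=T@c["tool_from_camera"]
cv2.imwrite("pics/w1.png",cv2.cvtColor(c["image"],cv2.COLOR_RGB2BGR))
H,W=c["z_map"].shape; v,u=np.mgrid[:H,:W]; Z=c["z_map"]
X=np.stack([(u-c["cx"])*Z/c["fx"],(v-c["cy"])*Z/c["fy"],Z,np.ones_like(Z)],-1)@T.T
m=(Z>0)&(X[...,2]>.035)&(X[...,2]<.06)&(X[...,0]>.45)&(X[...,0]<.52)&(abs(X[...,1]-.038)<.03)
q=X[m][:,:3]; print(len(q)); l=cv2.fitLine(q[:,:2].astype(np.float32),cv2.DIST_L2,0,.01,.01).ravel(); print(l,"y at .489",l[3]+(.489-l[2])*l[1]/l[0],"zmax",np.percentile(q[:,2],[5,50,98]))
E
python3 m.py
```

```text
[ 0.4967  0.5543  1.7299 -0.5582  1.3657  2.476 ] 0.0345691272354339 [0.5021 0.1057 0.1199]
[-0.0075 -0.0015  0.002 ]
1 x -3.2 4.0 -2.5 0.007 0.002 -0.002 |d| 5.7 deg 0.4
path [0.499 0.105 0.124] [0.499 0.105 0.124] end [0.499 0.105 0.124]
4 x -0.8 0.9 26.9 0.002 0.0 -0.0 |d| 26.9 deg 0.1
path [0.495 0.07  0.08 ] [0.492 0.052 0.06 ] end [0.488 0.035 0.04 ]
1294
[ 0.9875 -0.1577  0.4868  0.0455] y at .489 0.04515833 zmax [0.0409 0.0483 0.0506]
```

View pics/w1.png

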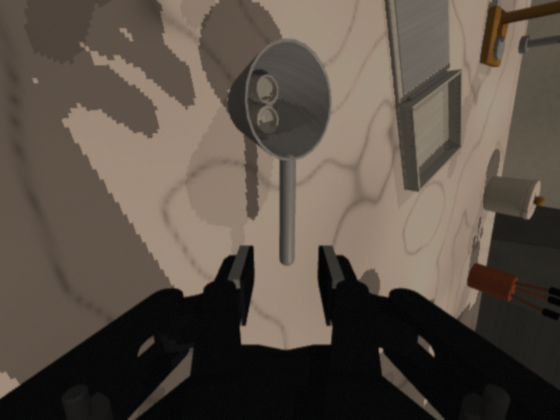

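The wrist view shows the handle running from (288,160) to (287,262), centred between the fingers at u≈286. Two pans are visible in the cup. I'll descend and grip.

Emit:
servo_tool --commands "0.2 -.8 .5 26.6 .002 0 0;0.2 -.8 .5 26.6 .002 0 0;0.2 -.8 .5 26.6 .002 0 0;0.2 -.8 .5 26.6 .002 0 0;0.2 0 0 0 0 0 0;1 0 0 0 0 0 0;1 0 0 0 0 0 0;1 0 0 0 0 0 0"

```text
time_s: 3.02
position: [0.4879, 0.0348, 0.0444]
eef_rot: [0.34, 0.937, -0.071, -0.023]
contact_force: [0.2, 0.8, -1.0]
gripper_width: 0.0089
finger_force: 107.5
```

Emit:
servo_tool --commands "1 0 0 0 0 0 0;1 0 0 0 0 0 0;1 0 0 0 0 0 0"

```text
time_s: 3.4
position: [0.4876, 0.0346, 0.044]
eef_rot: [0.34, 0.937, -0.071, -0.024]
contact_force: [-0.6, 0.8, 1.4]
gripper_width: 0.009
finger_force: 107.7
```

```bash
python3 - <<'E'
from h import *
p,R,s=pose(); snap("wrist","pics/w2.png"); c=snap("scene","pics/s2.png")
im=cv2.imread("pics/s2.png"); cv2.imwrite("pics/s2c.png",cv2.resize(im[120:240,220:360],None,fx=5,fy=5,interpolation=cv2.INTER_CUBIC))
a=cv2.imread("pics/w2.png"); b=cv2.resize(im[120:225,220:360],None,fx=4,fy=4)
cv2.imwrite("pics/w2s.png",cv2.resize(np.hstack([a,b]),None,fx=.71,fy=.71))
print(s["qpos"])
E
```

```text
[ 0.395   0.6032  1.9009 -0.6509  1.1365  2.5507]
```

View pics/w2s.png

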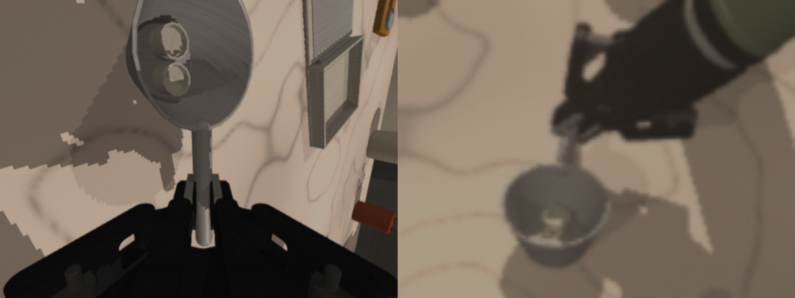

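Width reads 9 mm at 108 N, and the view shows the handle lying lengthwise between the pads. I'll test the grip with a lift.

Emit:
servo_tool --commands "1 0 6.4 -7.7 0 0 -.02;1 0 10 -11.5 0 0 -.03;1 0 13 -15.4 0 0 -.03;1 0 13 -15.4 0 0 -.03;1 0 13 -15.4 0 0 -.03;1 0 0 0 0 0 0"

```text
time_s: 4.25
position: [0.491, 0.0337, 0.1306]
eef_rot: [0.337, 0.94, -0.006, -0.046]
contact_force: [1.1, -0.4, -1.8]
gripper_width: 0.0091
finger_force: 107.9
```

```bash
python3 - <<'E'
from h import *
p,R,s=pose(); print(p,s["qpos"],s["gripper_width"],s["contact_force"])
snap("wrist","pics/w3.png"); c=snap("scene","pics/s3.png")
im=cv2.imread("pics/s3.png");a=cv2.imread("pics/w3.png"); b=cv2.resize(im[120:225,220:360],None,fx=4,fy=4)
cv2.imwrite("pics/w3s.png",cv2.resize(np.hstack([a,b]),None,fx=.71,fy=.71))
case=np.array([.504,-.286]); 
for yaw in (-.04,):
  # mouth centre = case centre shifted along handle-perp; grip = mouth - .088*h
  h=np.array([np.cos(yaw),np.sin(yaw)]); g=case+[0,.015]-.088*h
  P=plan([*g,.16],Rt(yaw,np.radians(-40)),8)
E
```

```text
[0.491  0.0337 0.1306] [ 0.3911  0.483   1.828  -0.6106  1.2886  2.2887] 0.009062260595597232 [ 1.146  -0.3654 -1.8003]
8 x -7.8 31.4 21.6 -0.001 0.008 0.007 |d| 38.9 deg 0.6
path [ 0.463 -0.079  0.141] [ 0.435 -0.192  0.153] end [ 0.416 -0.267  0.16 ]
```

View pics/w3s.png

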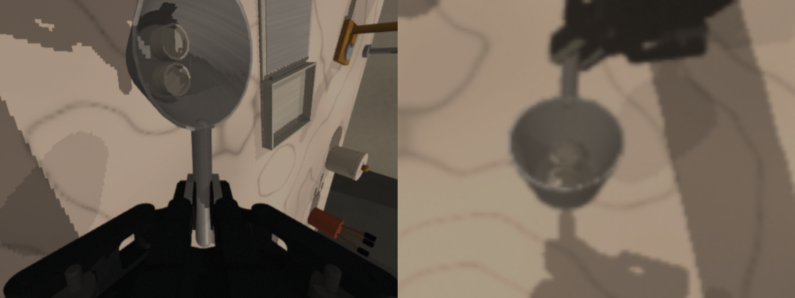

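The cup is lifted firmly, still upright, with its pans inside. Moving over the case.

Emit:
servo_tool --commands "1 -7.8 31.4 21.6 -.001 .008 .007;1 -7.8 31.4 21.6 -.001 .008 .007;1 -7.8 31.4 21.6 -.001 .008 .007;1 -7.8 31.4 21.6 -.001 .008 .007;1 -7.8 31.4 21.6 -.001 .008 .007;1 -7.8 31.4 21.6 -.001 .008 .007;1 -7.8 31.4 21.6 -.001 .008 .007;1 -7.8 31.4 21.6 -.001 .008 .007"

```text
time_s: 5.35
position: [0.4151, -0.2681, 0.1595]
eef_rot: [0.342, 0.939, -0.02, -0.009]
contact_force: [-0.0, -0.5, -2.5]
gripper_width: 0.009
finger_force: 107.5
```

```bash
python3 - <<'E'
from h import *
p,R,s=pose(); print(p,s["qpos"])
yaw=-.04; g=np.array([.416,-.267])
P=plan([*g,.14],Rt(yaw,np.radians(10)),6)
P=plan([*g,.125],Rt(yaw,np.radians(50)),8,P)
P=plan([*g,.125],Rt(yaw,np.radians(90)),8,P)
E
```

```text
[ 0.4151 -0.2681  0.1595] [-0.1961  0.2724  2.1022 -0.9419  0.9055  2.0775]
6 x 0.1 -1.3 3.1 0.146 0.001 -0.001 |d| 3.4 deg 8.4
path [ 0.415 -0.27   0.15 ] [ 0.416 -0.268  0.143] end [ 0.416 -0.267  0.14 ]
8 x 0.0 0.9 1.7 0.087 0.0 0.0 |d| 1.9 deg 5.0
path [ 0.416 -0.268  0.134] [ 0.416 -0.268  0.129] end [ 0.416 -0.267  0.125]
8 x 0.0 -0.0 -0.0 0.087 0.0 0.0 |d| 0.0 deg 5.0
path [ 0.416 -0.267  0.125] [ 0.416 -0.267  0.125] end [ 0.416 -0.267  0.125]
```

Emit:
servo_tool --commands "1 .1 -1.3 3.1 .146 .001 -.001;1 .1 -1.3 3.1 .146 .001 -.001;1 .1 -1.3 3.1 .146 .001 -.001;1 .1 -1.3 3.1 .146 .001 -.001;1 .1 -1.3 3.1 .146 .001 -.001;1 .1 -1.3 3.1 .146 .001 -.001"

```text
time_s: 6.1
position: [0.4161, -0.2657, 0.1403]
eef_rot: [-0.091, 0.996, -0.019, 0.003]
contact_force: [-1.1, -0.2, -1.8]
gripper_width: 0.0094
finger_force: 107.5
```

Emit:
servo_tool --commands "1 0 .9 1.7 .087 0 0;1 0 .9 1.7 .087 0 0;1 0 .9 1.7 .087 0 0;1 0 .9 1.7 .087 0 0;1 0 .9 1.7 .087 0 0;1 0 .9 1.7 .087 0 0;1 0 .9 1.7 .087 0 0;1 0 .9 1.7 .087 0 0"

```text
time_s: 7.1
position: [0.4163, -0.2661, 0.1246]
eef_rot: [-0.424, 0.906, -0.017, 0.008]
contact_force: [0.4, 0.4, -1.4]
gripper_width: 0.0093
finger_force: 107.4
```

```bash
python3 - <<'E'
from h import *
p,R,s=pose(); print(p,s["qpos"],s["gripper_width"],(Rt(-.04,0).inv()*R).as_rotvec())
snap("top","pics/t4.png"); c=snap("wrist","pics/w4.png")
im=cv2.imread("pics/t4.png");a=cv2.imread("pics/w4.png"); b=cv2.resize(im[205:345,330:517],None,fx=3,fy=3)[:420]
cv2.imwrite("pics/w4s.png",cv2.resize(np.hstack([a,b]),None,fx=.7,fy=.7))
plan([.416,-.267,.125],Rt(-.04,np.radians(90)),8)
E
```

```text
[ 0.4163 -0.2661  0.1246] [-0.9045  0.6349  1.6671  0.5203  1.5785  0.502 ] 0.009268520509816885 [ 0.8753 -0.0005 -0.0027]
8 x 0.0 -0.2 -0.1 0.087 0.0 -0.0 |d| 0.2 deg 5.0
path [ 0.416 -0.266  0.124] [ 0.416 -0.267  0.124] end [ 0.416 -0.267  0.125]
```

View pics/w4s.png

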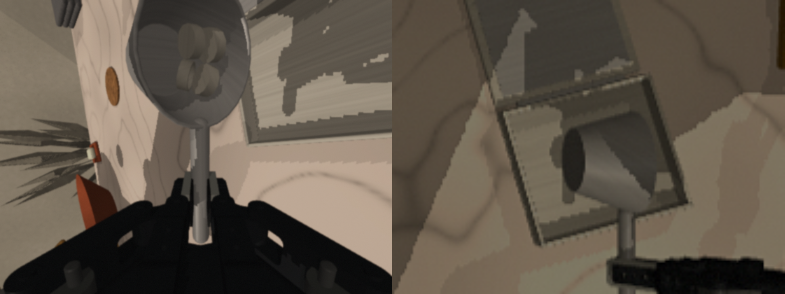

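The wrist view shows all four pans still in the cup. The top view shows the mouth over the tray, slightly towards its far (right) side. I'll shift 12 mm to +y, lower by 15 mm, and tip slowly.

```bash
python3 - <<'E'
from h import *
P=plan([.416,-.255,.110],Rt(-.04,np.radians(60)),3)
P=plan([.416,-.255,.110],Rt(-.04,np.radians(80)),8,P)
E
```

```text
3 x -0.1 1.2 5.7 0.057 0.001 -0.0 |d| 5.8 deg 3.3
path [ 0.416 -0.259  0.114] [ 0.416 -0.255  0.11 ] end [ 0.416 -0.255  0.11 ]
8 x -0.0 0.0 -0.0 0.044 -0.0 -0.0 |d| 0.0 deg 2.5
path [ 0.416 -0.255  0.11 ] [ 0.416 -0.255  0.11 ] end [ 0.416 -0.255  0.11 ]
```

Emit:
servo_tool --commands "1 -.1 1.2 5.7 .057 0 0;1 -.1 1.2 5.7 .057 0 0;1 -.1 1.2 5.7 .057 0 0;1 0 0 0 .044 0 0;1 0 0 0 .044 0 0;1 0 0 0 .044 0 0;1 0 0 0 .044 0 0"

```text
time_s: 8.07
position: [0.4173, -0.2547, 0.113]
eef_rot: [-0.574, 0.819, -0.014, 0.012]
contact_force: [0.5, -0.0, -2.2]
gripper_width: 0.0091
finger_force: 107.8
```

Emit:
servo_tool --commands "1 0 0 0 .044 0 0;1 0 0 0 .044 0 0;1 0 0 0 .044 0 0;1 0 0 0 .044 0 0;1 0 0 0 .044 0 0;1 0 0 0 .044 0 0;1 0 0 0 0 0 0;1 0 0 0 0 0 0"

```text
time_s: 9.07
position: [0.4172, -0.2546, 0.113]
eef_rot: [-0.675, 0.737, -0.012, 0.014]
contact_force: [0.7, 0.4, -1.2]
gripper_width: 0.0093
finger_force: 107.8
```

```bash
python3 - <<'E'
from h import *
p,R,s=pose(); print(p,s["qpos"],s["gripper_width"],s["time_s"],s["contact_force"],(Rt(-.04,0).inv()*R).as_rotvec())
snap("top","pics/t5.png"); c=snap("wrist","pics/w5.png")
im=cv2.imread("pics/t5.png");a=cv2.imread("pics/w5.png"); b=cv2.resize(im[205:345,330:517],None,fx=3,fy=3)[:420]
cv2.imwrite("pics/w5s.png",cv2.resize(np.hstack([a,b]),None,fx=.7,fy=.7))
E
```

```text
[ 0.4172 -0.2546  0.113 ] [-0.9583  0.9248  1.6105  0.7103  1.9607  0.3783] 0.009328053178400613 9.075 [ 0.7428  0.3606 -1.2335] [ 1.4835  0.0012 -0.0049]
```

View pics/w5s.png

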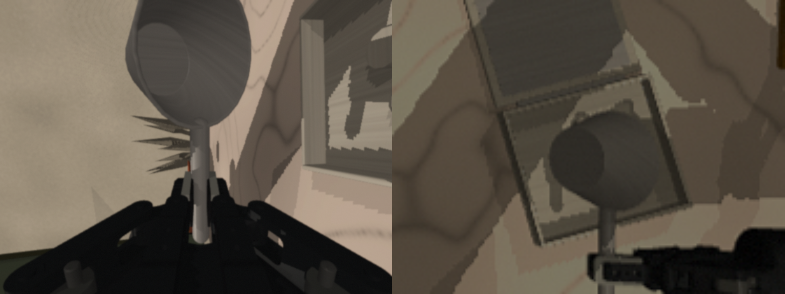

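At about 125° of tilt the cup is empty (bare inside in the wrist view). Now I'll raise it, then roll back on the way to the coaster.

```bash
python3 - <<'E'
from h import *
Rg=Ro.from_quat([.937,-.071,-.024,.340]); e=(Rt(-.145,0).inv()*Rg).as_rotvec(); print("grip rot vs Rt",e)
p0,R0,_=pose()
P=(p0+np.array([0,0,.09]),R0)
R1=Ro.from_euler('z',.545)*Rg   # cup yaw ~0.4
P=plan([.416,-.03,.20],Rt(0.1,0),10,P)
P=plan([.422,.248,.13],R1,9,P)
E
```

```text
grip rot vs Rt [-0.6959  0.0014  0.006 ]
10 x 0.4 -16.6 18.2 -0.148 -0.011 -0.011 |d| 24.6 deg 8.5
path [ 0.42  -0.166  0.244] [ 0.419 -0.093  0.237] end [ 0.415 -0.03   0.2  ]
9 x 7.6 -31.6 -1.6 -0.077 0.012 -0.031 |d| 32.5 deg 4.8
path [0.427 0.099 0.192] [0.426 0.191 0.161] end [0.422 0.248 0.129]
```

Emit:
servo_tool --commands "1 0 -30 -2.5 0 0 0;1 0 -30 -2.5 0 0 0;1 0 -30 -2.5 0 0 0;1 0 0 0 0 0 0"

```text
time_s: 9.68
position: [0.417, -0.2543, 0.2049]
eef_rot: [-0.674, 0.738, -0.011, 0.015]
contact_force: [-0.3, -0.4, -1.7]
gripper_width: 0.0092
finger_force: 107.8
```

Emit:
servo_tool --commands "1 .4 -16.6 18.2 -.148 -.011 -.011;1 .4 -16.6 18.2 -.148 -.011 -.011;1 .4 -16.6 18.2 -.148 -.011 -.011;1 .4 -16.6 18.2 -.148 -.011 -.011;1 .4 -16.6 18.2 -.148 -.011 -.011"

```text
time_s: 10.3
position: [0.419, -0.1409, 0.2446]
eef_rot: [-0.36, 0.932, 0.021, 0.007]
contact_force: [0.3, 1.2, -1.6]
gripper_width: 0.0093
finger_force: 108.0
```

Emit:
servo_tool --commands "1 .4 -16.6 18.2 -.148 -.011 -.011;1 .4 -16.6 18.2 -.148 -.011 -.011;1 .4 -16.6 18.2 -.148 -.011 -.011;1 .4 -16.6 18.2 -.148 -.011 -.011;1 .4 -16.6 18.2 -.148 -.011 -.011"

```text
time_s: 10.92
position: [0.4142, -0.0291, 0.1992]
eef_rot: [0.002, 0.999, 0.053, -0.002]
contact_force: [-0.6, -0.1, -1.7]
gripper_width: 0.0096
finger_force: 107.8
```

```bash
python3 - <<'E'
from h import *
p,R,s=pose(); print(p,s["qpos"],s["gripper_width"])
snap("top","pics/t6.png")
im=cv2.imread("pics/t6.png"); cv2.imwrite("pics/t6c.png",cv2.resize(im[220:345,360:500],None,fx=4.5,fy=4.5))
Rg=Ro.from_quat([.937,-.071,-.024,.340])
plan([.422,.248,.13],Ro.from_euler('z',.545)*Rg,9)
E
```

```text
[ 0.4142 -0.0291  0.1992] [-0.0949  0.1083  1.9714 -0.0046  1.0644  1.3728] 0.009585704053705445
9 x 7.9 -30.8 -1.7 -0.077 0.012 -0.03 |d| 31.8 deg 4.8
path [0.424 0.102 0.19 ] [0.425 0.193 0.16 ] end [0.422 0.248 0.129]
```

View pics/t6c.png

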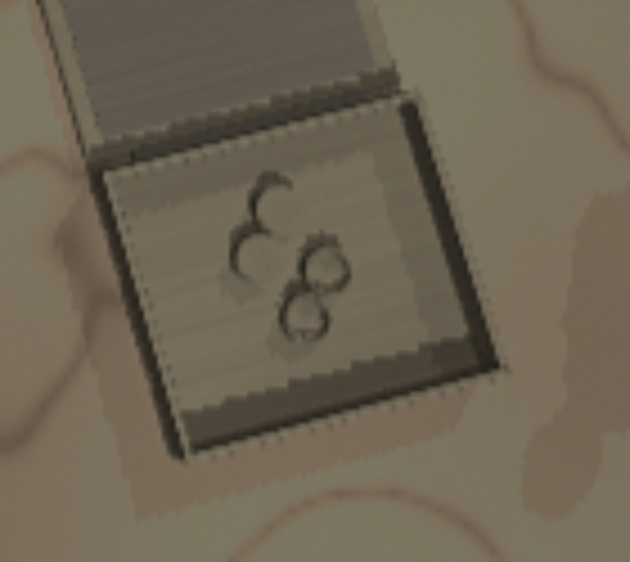

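All four pans lie in the tray, at crop positions (272,200), (255,250), (325,268) and (303,313). On to the coaster.

Emit:
servo_tool --commands "1 7.9 -30.8 -1.7 -.077 .012 -.03;1 7.9 -30.8 -1.7 -.077 .012 -.03;1 7.9 -30.8 -1.7 -.077 .012 -.03;1 7.9 -30.8 -1.7 -.077 .012 -.03;1 7.9 -30.8 -1.7 -.077 .012 -.03"

```text
time_s: 11.6
position: [0.4284, 0.128, 0.1844]
eef_rot: [0.19, 0.973, 0.127, 0.037]
contact_force: [0.5, 0.1, -2.4]
gripper_width: 0.0093
finger_force: 107.9
```

Emit:
servo_tool --commands "1 7.9 -30.8 -1.7 -.077 .012 -.03;1 7.9 -30.8 -1.7 -.077 .012 -.03;1 7.9 -30.8 -1.7 -.077 .012 -.03;1 7.9 -30.8 -1.7 -.077 .012 -.03;1 0 0 0 0 0 0"

```text
time_s: 12.22
position: [0.4254, 0.244, 0.1296]
eef_rot: [0.336, 0.922, 0.183, 0.067]
contact_force: [0.3, -1.1, -1.4]
gripper_width: 0.0091
finger_force: 108.2
```

```bash
python3 - <<'E'
from h import *
p,R,s=pose(); print(p,s["qpos"],s["gripper_width"])
Rg=Ro.from_quat([.937,-.071,-.024,.340]); print("rot err",(R*(Ro.from_euler('z',.545)*Rg).inv()).as_rotvec())
# coaster from first top picture by colour
c=dict(np.load('last_top.npz')); im=cv2.imread("pics/top.png"); W=np.linalg.inv(c["camera_from_world"])
hsv=cv2.cvtColor(im,cv2.COLOR_BGR2HSV); m=(hsv[...,1]>110); m[:, :105]=0; m[:,180:]=0; m[:245]=0; m[320:]=0
pts=np.argwhere(m)[:,::-1].astype(np.float32); cc,rad=cv2.minEnclosingCircle(pts); print("px",cc,rad,pts.mean(0))
d=W[:3,:3]@np.array([(cc[0]-c["cx"])/c["fx"],(cc[1]-c["cy"])/c["fy"],1]); print("coaster",W[:3,3]+d*(.006-W[2,3])/d[2])
c=snap("top","pics/t7.png"); Z=c["z_map"]; H,Wd=Z.shape; v,u=np.mgrid[:H,:Wd]
X=np.stack([(u-c["cx"])*Z/c["fx"],(v-c["cy"])*Z/c["fy"],Z,np.ones_like(Z)],-1)@W.T
m=(Z>0)&(np.hypot(X[...,0]-.503,X[...,1]-.282)<.05)&(X[...,2]>.115)&(X[...,2]<.155); q=X[m][:,:3]
print("rim",len(q),cv2.minEnclosingCircle(q[:,:2].astype(np.float32)),np.percentile(q[:,2],[5,50,95]))
A=np.c_[q[:,:2],np.ones(len(q))]; k=q[:,2]>np.percentile(q[:,2],40); print("plane",np.linalg.lstsq(A[k],q[k,2],rcond=None)[0])
im=cv2.imread("pics/t7.png"); cv2.imwrite("pics/t7c.png",cv2.resize(im[190:350,80:280],None,fx=3.5,fy=3.5))
E
```

```text
[0.4254 0.244  0.1296] [ 0.8601  0.4671  1.8658 -0.6507  1.2466  2.3919] 0.009128995459946542
rot err [-0.0042  0.0022 -0.0025]
px (141.50466918945312, 282.60748291015625) 28.442317962646484 [141.6187 282.8556]
coaster [0.5019 0.2832 0.006 ]
rim 870 ((0.5016592144966125, 0.2766410708427429), 0.04612584039568901) [0.1167 0.1302 0.1366]
plane [ 0.0012 -0.0324  0.1421]
```

View pics/t7c.png

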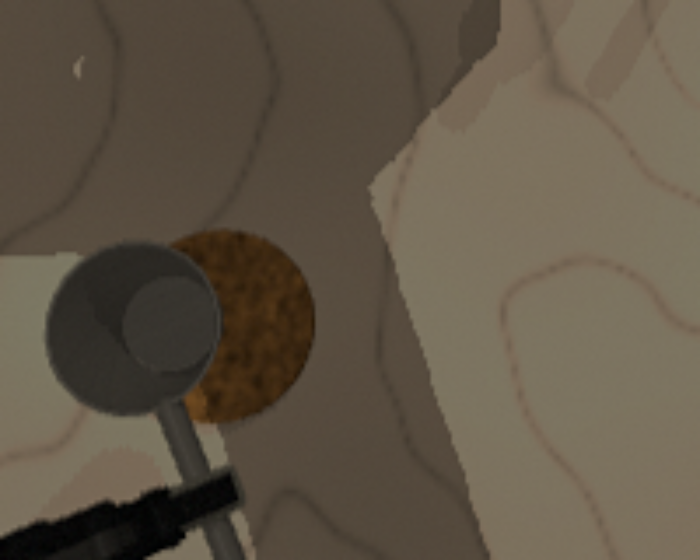

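The rim is at crop (134,329) and the foot at (172,323), so the cup is upright, about 7 mm short of the coaster centre in y. Lowering.

```bash
python3 - <<'E'
from h import *
p,R,s=pose(); Rg=Ro.from_quat([.937,-.071,-.024,.340]); R1=Ro.from_euler('z',.545)*Rg
P=plan(p+[0,.007,-.066],R1,4); print(R1.inv().apply([0,0,-1]).round(3))
E
```

```text
4 x 0.6 -11.8 11.6 0.001 0.001 -0.001 |d| 16.6 deg 0.1
path [0.426 0.246 0.098] [0.426 0.248 0.081] end [0.426 0.25  0.065]
[-0.003 -0.641  0.767]
```

Emit:
servo_tool --commands "1 .6 -11.8 11.6 .001 .001 -.001;1 .6 -11.8 11.6 .001 .001 -.001;1 .6 -11.8 11.6 .001 .001 -.001;1 .6 -11.8 11.6 .001 .001 -.001;1 0 -3.2 3.8 0 0 0;1 0 -2.5 3 0 0 0;1 0 0 0 0 0 0"

```text
time_s: 13.15
position: [0.4271, 0.2498, 0.0581]
eef_rot: [0.333, 0.922, 0.183, 0.07]
contact_force: [-0.9, -0.7, -1.5]
gripper_width: 0.0094
finger_force: 108.3
```

Emit:
servo_tool --commands "1 0 -1.9 2.3 0 0 0;1 0 -1.3 1.5 0 0 0;1 0 0 0 0 0 0"

```text
time_s: 13.52
position: [0.427, 0.2498, 0.053]
eef_rot: [0.333, 0.922, 0.183, 0.07]
contact_force: [0.4, -0.6, -1.5]
gripper_width: 0.0094
finger_force: 108.3
```

Emit:
servo_tool --commands "1 0 -1 1.2 0 0 0;1 0 0 0 0 0 0"

```text
time_s: 13.78
position: [0.427, 0.2498, 0.0514]
eef_rot: [0.333, 0.922, 0.183, 0.07]
contact_force: [0.2, 0.2, -1.5]
gripper_width: 0.0092
finger_force: 108.3
```

Emit:
servo_tool --commands "1 0 -.6 .8 0 0 0;1 0 0 0 0 0 0"

```text
time_s: 14.02
position: [0.4271, 0.2497, 0.0505]
eef_rot: [0.333, 0.922, 0.183, 0.07]
contact_force: [-0.8, -0.8, -0.6]
gripper_width: 0.0093
finger_force: 108.3
```

Emit:
servo_tool --commands "1 0 -.6 .8 0 0 0;1 0 0 0 0 0 0"

```text
time_s: 14.28
position: [0.4269, 0.2494, 0.0498]
eef_rot: [0.333, 0.922, 0.183, 0.07]
contact_force: [-2.0, -0.3, 1.8]
gripper_width: 0.0088
finger_force: 108.5
```

Contact is felt, so I'll release and back off along the fingers.

Emit:
servo_tool --commands "0.3 0 0 0 0 0 0;0.2 0 0 0 0 0 0;0.2 0 0 0 0 0 0;0.2 0 0 0 0 0 0;0.2 0 0 -10 0 0 0;0.2 0 0 -25 0 0 0;0.2 0 0 -40 0 0 0;0.2 0 0 -50 0 0 0"

```text
time_s: 15.28
position: [0.395, 0.3237, 0.1467]
eef_rot: [0.333, 0.922, 0.183, 0.069]
contact_force: [-0.1, 0.2, -0.4]
gripper_width: 0.0348
finger_force: 0.0
```

Emit:
servo_tool --commands "0.2 -20 0 -40 0 0 0;0.2 0 0 0 0 0 0;0.2 0 0 0 0 0 0"

```text
time_s: 15.65
position: [0.3671, 0.3388, 0.1759]
eef_rot: [0.333, 0.922, 0.183, 0.07]
contact_force: [-0.1, -0.3, -0.2]
gripper_width: 0.034
finger_force: 0.0
```

```bash
python3 - <<'E'
from h import *
c=snap("top","pics/t8.png"); W=np.linalg.inv(c["camera_from_world"]); Z=c["z_map"]; H,Wd=Z.shape; v,u=np.mgrid[:H,:Wd]
X=np.stack([(u-c["cx"])*Z/c["fx"],(v-c["cy"])*Z/c["fy"],Z,np.ones_like(Z)],-1)@W.T
m=(Z>0)&(np.hypot(X[...,0]-.502,X[...,1]-.283)<.06)&(X[...,2]>.045)&(X[...,2]<.065)&(X[...,0]>.45); q=X[m][:,:3]
k=np.hypot(q[:,0]-.502,q[:,1]-.283)<.047;print("rim",len(q),cv2.minEnclosingCircle(q[k][:,:2].astype(np.float32)))
im=cv2.imread("pics/t8.png"); cv2.imwrite("pics/t8c.png",cv2.resize(im[130:340,60:480],None,fx=1.85,fy=1.85))
E
```

```text
rim 559 ((0.5019930601119995, 0.28298449516296387), 0.04694567248225212)
```

View pics/t8c.png

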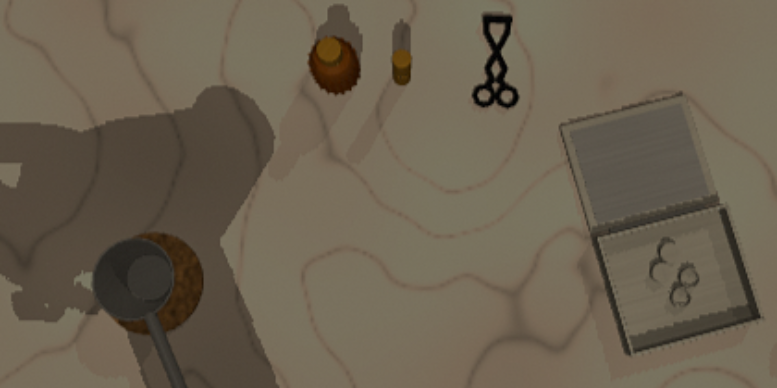

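The foot at (150,278) sits almost on the coaster centre at (151,282), the cup is released, the pans are in the tray, and the other items are where they were. Handing in.

```bash
python3 -c "
from rig import r
print(r.sign_off())"
```

```text
the job is handed in; nothing more can be done
None
```

I've handed the job in: in the last picture all four pans lie in the case's tray, the empty cup stands released and centred on the coaster, and the perfume, lipstick and curler look undisturbed; the sign-off gave no verdict.

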